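Isolate the machine and hold the drill guide home on its locating pin

ROBOT

A 6-joint arm with a two-finger parallel gripper is mounted at the origin on the work surface. World frame = base frame: x ahead of the robot, y to its left, z up, the work surface at z = 0. Lengths are in mm, angles in degrees, forces in N, time in s.
With the tool pointing down it reaches from about 350 to 850 mm from the base axis. Payload 8.1 kg.
Tool frame: the origin (TCP) lies between the finger pads; the fingertips stand 22 mm ahead of it and the grasp point (between the pads) lies 3 mm ahead of it; z points along the fingers, y is the line along which they close (so a half turn about z gives the same grasp; the last joint's range is limited). The gripper opens to 85 mm and grips with 20 to 120 N. Pads are 22 mm wide; open, the fingers measure 114 mm over their backs; the gripper's body (76 mm by 85 mm) begins 54 mm behind the grasp point. The pads swing forward as they close: fully open they stand 13 mm farther back than shut.
Start: joints at [66.784, 7.471, 85.268, -0, 87.261, -4.893], TCP at [188.605, 569.591, 253.292] pointing down, gripper open.
Joint ranges: [-169.43, 169.43], [-51.17, 129.36], [1.28, 143.12], [-76.62, 256.62], [0, 156.53], [-152.29, 152.29]. Speed limits (degrees/s): [136.94, 136.94, 159.86, 180, 180, 180].

INTERFACE

Orientations are given as a 3x3 rotation matrix whose columns are the frame's x, y, z axes.
In Python, from plant import * gives the robot as it stands.
- The arm moves only by the shell command python3 -m handwheel 'ROWS' [FORCE]. ROWS is JSON, a list of rows, each a list of 7 numbers: the turn, a rotation vector about the tool's x, y, z in rad, then the shift along the tool's x, y, z in m, then the closure, from 0 (fully open) to 1 (shut). In form: [[wx, wy, wz, dx, dy, dz, grip], ...]. A call has exactly 5 rows; each row is the pose to reach, as a shift and turn from the pose commanded when the call began, along the tool's axes at that moment; what a row does not reach only later rows make up. A row lasts 1/10 s, in which the tool goes at most 50 mm and 8.59 degrees, less where a joint would pass 70% of its speed; a pose out of reach is approached as far as the arm can. A call with a gripper value outside its range is refused whole. The fingers move at their own pace and stop on an object; FORCE is the grip in N (left out, the last holds). Time passes only in rows, so rows that repeat a pose let the fingers close, or fill a call up. It gives the time, the measured TCP pose, the force, the opening and the grip force at its end, in the units of the state.
- get_obs(): the state, without advancing time (a new reading comes with each control period).
- capture(name): name is "scene" or "top" or "wrist"; returns a dict with "frame" (480x640x3 uint8, blue, green, red), "fovy" (degrees; the focal length in pixels is half the picture's height over the tangent of half this angle, whatever the lens; pixels are square), "cx", "cy" (the principal point, pixels), "distortion" ([k1, k2, p1, p2, k3] as OpenCV has them; the pictures are not rectified), "rvec" (rotation vector, rad) and "tvec" (3), from world to camera coordinates, as OpenCV has them; the wrist camera has in their place "tool_from_camera" (4x4, takes a point from camera to tool coordinates, whose origin is the TCP and whose axes are the flange's). Camera axes: x right, y down, z forward; pixel columns grow to the right and rows downward; lengths in mm; the calibration is good to about 2 mm. A picture is of the moment at which its call begins: read the wrist's pose just before it. There is no depth.
- job_done(): hands the job in; it is judged then, once.
Trained networks look in the newest picture that a camera, given by its name, has taken for a name from the list of things; names that differ only in an ending like _2 or _b are one class to them, and where a whole thing is asked for, a point or a joint stands for the part that bears it (a point fixed in the world has none). Each returns a list of dicts, best first, with "score" (0 to 1); they miss things now and then, are a little off and sometimes report something else, mostly with a low value. They report only what shows in the picture. A call takes as long as a camera call. They do not tell look-alikes from the thing itself.
- masks_of(camera, name): "pixels" (480x640 bool, what is visible of it) and "box" ([left, top, right, bottom] in pixels, round what is visible of it).
- landmark_of(camera, name): "at" ([column, row] in pixels: a listed point, or the origin of a listed thing).
The state is a dict: "t": time; "joint_pos": joint angles; "qd": joint speeds; "joint_torque": joint torques, N m; "tool_pos": TCP position; "tcp_rot": TCP orientation; "force": force on the tool from outside, world axes, zero at the start; "wrist_torque": the same for the moment, N m; "gripper_width": finger opening in mm; "grasp_force": force on a finger pad.
Only numpy, scipy, OpenCV 4.12 (cv2) and the standard library are available. Lean on these libraries where they do the work, as an engineer would, in place of code of your own. Each camera call takes 0.05 s, during which the arm holds its last target. There are 200 camera calls.

TASK

First switch the machine off: throw the T handle on the grey isolator box right over to its other side. Then pick up the aluminium drill-guide cover by its grip, bring it over the steel jig base in line with it (long side along long side), move it about until the hidden bore underneath drops on the base's locating pin, and press it down fully home against the spring. Finish still gripping the cover and pressing it down, because it springs up if released, and leave everything else on the bench where it is.

Things in the scene. Friction and masses are not known exactly. Their poses are not given: they have to be found in the camera images.
- handle (a joint): isolator handle angle, rad: 0 = on, leaning 0.6 rad from upright to the isolator's -x side, where it starts; 0.6 = upright; 1.2 = off, leaning 0.6 rad to the isolator's +x side. A light over-centre handle: past upright it falls over to the nearer end by itself. It can be pushed over with closed fingers
- handle_pivot (a point): middle of the isolator handle's hinge axis, 58 mm above the bench, on the centre of the fixed isolator box (grey, 100 x 80 x 50 mm, two steel ears up to 66 mm above the bench). Its x axis points from the on side to the off side, y along the hinge axis, z up
- handle_bar (a point): middle of the T handle's black cross bar (15 mm thick, 60 mm long, parallel to the hinge axis), 70 mm from the hinge axis; the bar sits on a 10 mm thick round steel stem
- cover_grip (a point): centre of the drill-guide cover's grip: a bar 70 mm long (along x), 20 mm thick (along y), 45 mm high, standing in the middle of the top of a loose aluminium plate 110 (x) x 80 (y) x 20 mm with four drill bushes. The point lies 22.5 mm above the plate's top and 42.5 mm above its underside; z up. About 0.35 kg. The cover is the same either way round (half turn about z)
- cover_bore (a point): centre of the mouth of the blind round bore in the middle of the cover's underside, 42.5 mm straight below the centre of the grip: bore diameter 14.5 mm, 16 mm deep, 2 mm chamfer at the mouth; lies on the bench at the start
- jig: fixed dark steel jig base, 140 (x) x 100 (y) x 30 mm high, origin at the centre of its underside on the bench
- pin_tip (a point): tip of the locating pin that stands upright in the middle of the jig base: diameter 12 mm, tip tapered over its last 2.5 mm to 7 mm, 14 mm above the base's top, 44 mm above the bench
- pad (a joint): travel, m, of the round sprung brass pad (40 mm diameter) around the pin: 0 = up, its top 6 mm above the base's top; 0.006 = pressed flush with the base's top, with the cover flat on the base. The spring pushes up with 6 N at the start of the travel and 12 N at its end, so the cover alone does not press it
- bush: bystander: upright steel ring, 26 mm across, 22 mm high, origin at the underside
- bolt: bystander: bolt standing on its head, 24 mm across, 39 mm high, origin at the underside
- wrench: bystander: wrench lying flat, at the right
- screwdriver: bystander: screwdriver lying beyond the task's things
- offcut: bystander: U-shaped aluminium profile offcut, 120 x 40 x 33 mm
- woodblock: bystander: wooden block 90 x 60 x 28 mm
- oil: bystander: white plastic oil bottle, 56 mm across, 130 mm high, origin at the underside
Not all that is in view belongs to the job. Leave any brown or turquoise look-alike of the jig alone.

How it is judged (in metres and radians):
On the way, in this order (a step that is already met when the one before it is completed fails the run):
1. the isolator handle is thrown over to off (value of joint handle above 1.1 rad), for 0.2 s.
2. after that, the cover is gripped and lifted clear of the bench (height (world z) of cover_bore above 0.03 m and contact force between the fingers and cover above 1 N), for 0.2 s.
At the end, for the whole second after the job is handed in: handle off (over 1.1 rad); bore on the pin (3 mm), underside within 2.5 mm of the base top, pad pressed over 4 mm; cover level (0.06 rad) and in line with the base (0.14 rad, either way round); fingers still on the grip (grasp point within 35 mm of its centre, over 3 N) (value of joint handle above 1.1 rad and horizontal distance between cover_bore and pin_tip below 0.003 m and z of cover_bore in the frame of jig below 0.0325 m and value of joint pad above 0.004 m and angle between the x axis of jig and the x axis of cover_bore, either way round below 0.14 rad and angle between cover_bore's own z axis and vertical below 0.06 rad and contact force between the fingers and cover above 3 N and distance between the grasp point and cover_grip below 0.035 m); the arm keeps its last pose, push and grip.
It fails at once if a bystander is pushed more than 30 mm from its place (distance of any of bush, bolt, wrench, screwdriver, offcut, woodblock, oil from where it was at the start of the episode above 0.03 m).
It also fails if it takes over 58 s, if anything falls off the work surface, if the arm or the gripper's body presses on something with over 40 N, if the wrist force passes 120 N, or if a joint passes its speed limit or range.

## Working session

There is one attempt and no reset: what is moved stays moved. The work goes in short steps, Python scripts to look and compute and a shell command to move; the robot and the scene stay as the last step left them, time stands still between calls to the robot, and variables do not carry over. Pictures are saved under pics/ and viewed, at most 10 in all, crops included, and the job is handed in when it is done.

```bash
mkdir -p pics
cat > h.py <<'E'
from plant import *
import numpy as np, cv2
def K(c):
    f=240/np.tan(np.radians(c["fovy"])/2); return np.array([[f,0,c["cx"]],[0,f,c["cy"]],[0,0,1.]])
def ext(c,o=None):
    if "rvec" in c:
        R=cv2.Rodrigues(np.array(c["rvec"],float))[0]; return R,np.array(c["tvec"],float).ravel()
    T=np.eye(4);T[:3,:3]=np.array(o["tcp_rot"]);T[:3,3]=o["tool_pos"]
    W=np.linalg.inv(T@np.array(c["tool_from_camera"])); return W[:3,:3],W[:3,3]
def shot(n):
    o=get_obs(); c=capture(n); c["R"],c["t"]=ext(c,o); c["K"]=K(c); return c
def at_z(c,px,z):
    u=cv2.undistortPoints(np.array(px,float).reshape(-1,1,2),c["K"],np.array(c["distortion"],float)).reshape(-1,2)
    C=-c["R"].T@c["t"]; d=np.c_[u,np.ones(len(u))]@c["R"]
    return C+d*((z-C[2])/d[:,2])[:,None]
def proj(c,P):
    return cv2.projectPoints(np.array(P,float).reshape(-1,1,3),cv2.Rodrigues(c["R"])[0],c["t"],c["K"],np.array(c["distortion"],float))[0].reshape(-1,2)
E
python3 - <<'E'
from h import *
np.set_printoptions(precision=1,suppress=True)
Z=dict(handle_pivot=58,handle_bar=116,cover_grip=42.5,pin_tip=44,jig=0,bush=0,bolt=0,oil=0,offcut=0,woodblock=0,wrench=0,screwdriver=0)
for n in("top","scene"):
    c=shot(n); cv2.imwrite(f"pics/{n}0.png",c["frame"]); print(n,-c["R"].T@c["t"])
    for k,z in Z.items():
        for d in landmark_of(n,k)[:3]: print(k,round(d["score"],2),np.array(d["at"]),at_z(c,d["at"],z)[0])
print(get_obs()["tcp_rot"])
E
```

```text
top [ 391.6    5.2 1142.9]
handle_pivot 0.91 [447.4 252.2] [ 483.4 -302.3   58. ]
handle_bar 0.62 [463.5 271. ] [ 436.2 -322.8  116. ]
handle_bar 0.48 [439.1 174.7] [ 660.8 -268.1  116. ]
cover_grip 0.64 [318.7 231.9] [526.4  11.9  42.5]
pin_tip 0.88 [250.5 295.7] [365.9 172.8  44. ]
pin_tip 0.87 [117.1 220.2] [541.7 516.6  44. ]
pin_tip 0.75 [201.4 217.1] [555.2 304.2  44. ]
jig 0.8 [254.9 294.8] [367.4 168.5   0. ]
jig 0.62 [203.  218.6] [557.9 311.7   0. ]
jig 0.59 [129.7 223.5] [539.9 502.9   0. ]
bush 0.42 [270.1 229.3] [534.9 137.    0. ]
bolt 0.61 [371.2 227.4] [ 547.  -122.3    0. ]
bolt 0.51 [434.9 172.2] [ 697.6 -288.     0. ]
oil 0.7 [199.9 163.1] [705.1 329.4   0. ]
oil 0.17 [501.6 241.3] [ 520.1 -460.5    0. ]
offcut 0.78 [376.9 158.3] [ 730.5 -135.2    0. ]
woodblock 0.7 [437. 171.] [ 701.  -293.6    0. ]
wrench 0.59 [502.1 240.4] [ 522.5 -461.9    0. ]
screwdriver 0.87 [278.4 163.4] [709.4 122.7   0. ]
scene [1252.4  -61.3  806.1]
handle_pivot 0.76 [187.8 247.9] [ 482.8 -295.3   58. ]
handle_bar 0.66 [171.9 219.9] [ 445.6 -325.1  116. ]
handle_bar 0.53 [318.7 270.4] [6
[... 166 characters left out ...]
tip 0.5 [255.3 342.1] [ 748.4 -134.6   44. ]
jig 0.86 [519.8 263.4] [547.3 512.6   0. ]
jig 0.61 [375.3 225.1] [377.4 180.7   0. ]
bush 0.48 [362.8 266.4] [524.3 122.2   0. ]
bush 0.32 [186.6 245.4] [ 413.7 -317.5    0. ]
bolt 0.55 [181.4 341.6] [ 704.9 -294.1    0. ]
bolt 0.44 [258.5 276.6] [ 536.1 -132.9    0. ]
bolt 0.32 [319.6 259.6] [492.5  18.6   0. ]
oil 0.8 [468.4 321.7] [707.  326.7   0. ]
oil 0.28 [376.4 325.8] [700.2 123.1   0. ]
offcut 0.97 [254.8 342.5] [ 720.2 -139.9    0. ]
woodblock 0.56 [180.5 340.5] [ 702.  -296.3    0. ]
wrench 0.59 [119.2 284. ] [ 531.8 -460.8    0. ]
screwdriver 0.63 [375.7 327.2] [703.7 120.9   0. ]
[[-0.9  0.3  0. ]
 [ 0.3  0.9  0. ]
 [-0.   0.  -1. ]]
```

View pics/top0.png

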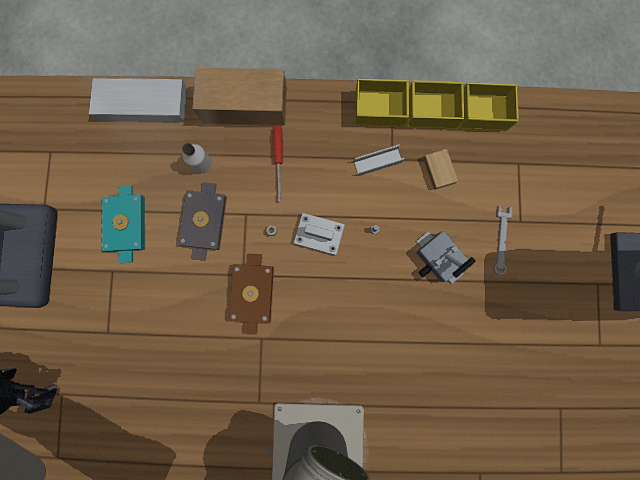

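View pics/scene0.png

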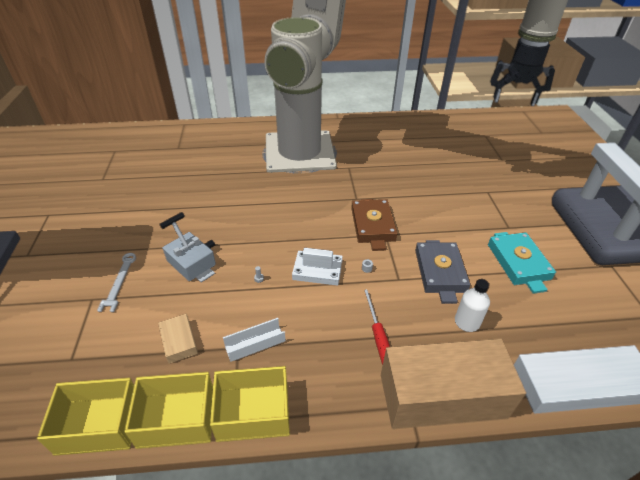

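Candidates for the jig in the top picture are brown (250,295), dark grey (201,218) and turquoise (120,222). The dark grey one fits "dark steel". The handle bar at (463,268) leans to the lower right of the grey box at (445,255). Next I'll confirm this in a crop and get the orientations.

```bash
cat >> h.py <<'E'
from scipy.spatial.transform import Rotation as Ro
def rect(c,cam,name,z,near=None):
    for m in masks_of(cam,name)[:4]:
        ys,xs=np.nonzero(m["pixels"])
        P=at_z(c,np.c_[xs,ys],z)[:,:2].astype(np.float32)
        (ctr,(w,h),a)=cv2.minAreaRect(P)
        if w<h: w,h,a=h,w,a+90
        print(name,round(m["score"],2),"ctr",np.round(ctr,1),"size",round(w),round(h),"long-axis yaw",round((a+90)%180-90,1),"px",xs.mean().round(),ys.mean().round())
def go(p=None,yaw=None):
    """tool shift/turn to reach TCP p, with tool y axis at world yaw (deg), pointing down"""
    o=get_obs();R=np.array(o["tcp_rot"]);t=np.array(o["tool_pos"])
    if yaw is None: yaw=np.degrees(np.arctan2(R[1,1],R[0,1]))
    best=None
    for y in(yaw,yaw+180):
        a=np.radians(y);Y=np.array([np.cos(a),np.sin(a),0]);Zt=np.array([0,0,-1.]);T=np.c_[np.cross(Y,Zt),Y,Zt]
        w=Ro.from_matrix(R.T@T).as_rotvec()
        print("turn",np.round(w,3),"j6 now",round(o["joint_pos"][5],1),"shift",np.round(R.T@(np.array(p)-t)/1000,4) if p is not None else "")
def st():
    o=get_obs();R=np.array(o["tcp_rot"]);print("t",o["t"],"tcp",np.round(o["tool_pos"],1),"yaw_y",round(np.degrees(np.arctan2(R[1,1],R[0,1])),2),"tilt",np.round(R[:2,2],4),"F",np.round(o["force"],1),"w",round(o["gripper_width"],1),"g",round(o["grasp_force"],1),"j",np.round(o["joint_pos"],1))
E
python3 - <<'E'
from h import *
c=shot("top")
rect(c,"top","jig",30);rect(c,"top","cover_grip",20);rect(c,"top","handle_bar",116);rect(c,"top","handle_pivot",50)
f=c["frame"]
a=cv2.resize(f[170:340,90:290],None,fx=2.3,fy=2.3,interpolation=cv2.INTER_CUBIC);b=cv2.resize(f[220:290,405:485],(447,391),interpolation=cv2.INTER_CUBIC)[:,:330]
cv2.imwrite("pics/crop1.png",np.hstack([a,b])[:, :800])
st(); go([530,290,300],0);go([530,290,300],90)
E
```

```text
jig 0.95 ctr [549.9 305.6] size 197 108 long-axis yaw -4.9 px 202.0 220.0
jig 0.95 ctr [371.  174.9] size 196 104 long-axis yaw -1.9 px 251.0 294.0
jig 0.58 ctr [534.7 507.6] size 195 109 long-axis yaw 4.7 px 123.0 223.0
cover_grip 0.59 ctr [524.8  12.7] size 111 84 long-axis yaw 76.0 px 318.0 234.0
handle_bar 0.49 ctr [ 461.5 -308.9] size 62 59 long-axis yaw -48.1 px 458.0 263.0
handle_pivot 0.63 ctr [ 468.2 -282.2] size 137 122 long-axis yaw 46.7 px 442.0 257.0
t 1.55 tcp [188.6 569.6 253.3] yaw_y 71.68 tilt [-0.     -0.0001] F [-0.5 -0.1 -0.1] w 85.4 g 0.0 j [66.8  7.5 85.3  0.  87.3 -4.9]
turn [-0.     0.     1.251] j6 now -4.9 shift [-0.412  -0.1581 -0.0467]
turn [-0.    -0.    -1.891] j6 now -4.9 shift [-0.412  -0.1581 -0.0467]
turn [-0.   -0.   -0.32] j6 now -4.9 shift [-0.412  -0.1581 -0.0467]
turn [-0.     0.     2.822] j6 now -4.9 shift [-0.412  -0.1581 -0.0467]
```

View pics/crop1.png

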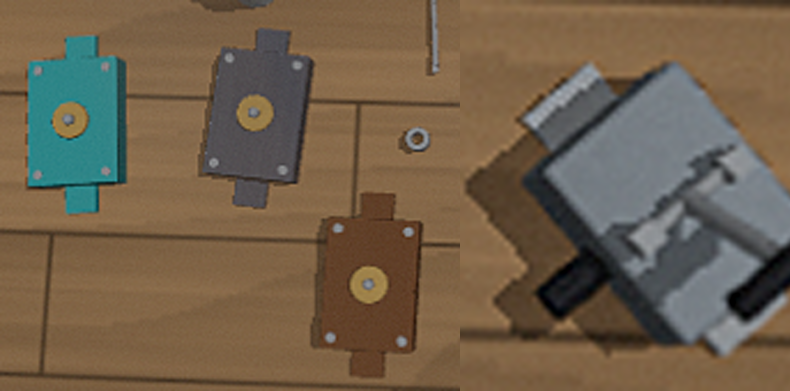

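The grey jig at (555,304) is confirmed, with the brass pad and pin at its middle. The handle leans to the lower right and its hinge axis is at about -54° yaw. I'll pass over the jig and the cover for close looks.

```bash
python3 -m handwheel '[[0,0,-0.15,-0.05,-0.02,-0.01,0.0],[0,0,-0.3,-0.1,-0.04,-0.02,0.0],[0,0,-0.32,-0.15,-0.06,-0.03,0.0],[0,0,-0.32,-0.195,-0.08,-0.04,0.0],[0,0,-0.32,-0.24,-0.1,-0.047,0.0]]'; python3 -c "
from h import *
st();go([530,290,300],90)"
```

```text
t: 2.05
tool_pos: [371.9, 410.9, 298.0]
tcp_rot: [[-1.0, -0.001, 0.001], [-0.001, 1.0, 0.001], [-0.001, 0.001, -1.0]]
force: [1.2, 0.7, -0.4]
gripper_width: 85.0
grasp_force: 0.0
t 2.05 tcp [371.9 410.9 298. ] yaw_y 90.04 tilt [0.0007 0.0006] F [ 1.2  0.7 -0.4] w 85.0 g 0.0 j [ 42.6  -0.5  89.   -0.   91.5 -47.5]
turn [0.001 0.001 0.001] j6 now -47.5 shift [-0.1581 -0.121  -0.0019]
turn [-1.000e-03  1.000e-03 -3.141e+00] j6 now -47.5 shift [-0.1581 -0.121  -0.0019]
```

```bash
python3 -m handwheel '[[0,0,0,-0.04,-0.03,-0.001,0.0],[0,0,0,-0.08,-0.06,-0.002,0.0],[0,0,0,-0.12,-0.09,-0.002,0.0],[0,0,0,-0.158,-0.121,-0.002,0.0],[0,0,0,-0.158,-0.121,-0.002,0.0]]' >/dev/null; python3 -c "
from h import *
st();c=shot('wrist');cv2.imwrite('pics/w1.png',c['frame'])
for d in landmark_of('wrist','pin_tip')[:2]: print(d['score'],d['at'],at_z(c,d['at'],44))
rect(c,'wrist','jig',30)
print('corner px if est',proj(c,[[555,304,44]]))
go([510,0,300],-14)"
```

```text
t 2.55 tcp [532.6 286.5 298.7] yaw_y 89.67 tilt [ 0.001  -0.0019] F [-0.5 -0.5  0.4] w 85.4 g 0.0 j [ 23.5   7.4  80.6  -0.1  92.  -66.2]
0.94 [200.6, 32.1] [[372.97288681 176.04543775  44.        ]]
0.72 [343.4, 217.9] [[550.38367399 310.04924115  44.        ]]
jig 0.88 ctr [535.6 506.1] size 189 111 long-axis yaw 5.1 px 522.0 197.0
jig 0.78 ctr [548.3 309.9] size 189 99 long-axis yaw -4.8 px 343.0 209.0
jig 0.72 ctr [407.4 178.2] size 130 103 long-axis yaw -0.8 px 210.0 61.0
jig 0.48 ctr [522.3  18.2] size 130 82 long-axis yaw 75.9 px 78.0 191.0
corner px if est [[337.65199564 222.15337272]]
turn [-1.000e-03 -1.000e-03  1.814e+00] j6 now -66.0 shift [ 0.0184 -0.2911 -0.001 ]
turn [ 1.000e-03 -0.000e+00 -1.327e+00] j6 now -66.0 shift [ 0.0184 -0.2911 -0.001 ]
```

View pics/w1.png

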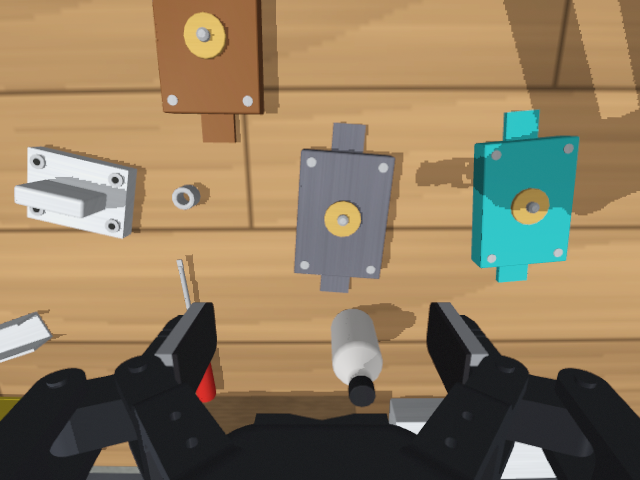

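Pin tip is at about (550,310) and the jig yaw is about -4.9°, consistent with the top view. The brown, grey and turquoise jigs and the bush (183,196) are all clear. Moving on past the cover to the isolator.

```bash
python3 -m handwheel '[[0,0,0.14,0.01,-0.045,0,0.0],[0,0,0.28,0.02,-0.09,0,0.0],[0,0,0.42,0.03,-0.135,0,0.0],[0,0,0.56,0.04,-0.18,0,0.0],[0,0,0.7,0.05,-0.225,0,0.0]]' >/dev/null; python3 -c "
from h import *
st();c=shot('wrist')
for d in landmark_of('wrist','cover_grip')[:2]: print(d['score'],d['at'],at_z(c,d['at'],42.5))
rect(c,'wrist','cover_grip',20)
go([418,-345,300],-54)"
```

```text
t 3.2 tcp [477.5  66.3 299.4] yaw_y 49.75 tilt [0.0007 0.0002] F [ 1.  -0.8 -0. ] w 85.2 g 0.0 j [  1.8 -12.   99.4   0.   92.5 -48. ]
0.57 [312.7, 265.2] [[526.59516296  13.74923605  42.5       ]]
0.26 [324.8, 415.6] [[ 693.21077732 -108.80108378   42.5       ]]
cover_grip 0.77 ctr [525.2  13.6] size 111 85 long-axis yaw 76.3 px 313.0 256.0
turn [ 1.000e-03 -0.000e+00  1.811e+00] j6 now -48.1 shift [-2.192e-01 -3.521e-01 -3.000e-04]
turn [ 0.00e+00  1.00e-03 -1.33e+00] j6 now -48.1 shift [-2.192e-01 -3.521e-01 -3.000e-04]
```

```bash
python3 -m handwheel '[[0,0,0.145,-0.022,-0.036,0,0.3],[0,0,0.29,-0.044,-0.072,0,0.6],[0,0,0.435,-0.066,-0.108,0,1],[0,0,0.58,-0.088,-0.144,0,1],[0,0,0.725,-0.11,-0.18,0,1]]' >/dev/null; python3 -c "
from h import *
st();go([418,-345,250],-54)"
```

```text
t 3.85 tcp [ 447.3 -141.7  299.5] yaw_y 8.31 tilt [0.0011 0.0004] F [ 0.7 -0.4  0.2] w 11.8 g 0.0 j [-23.9 -14.1 101.2   0.   92.8 -32.2]
turn [ 1.000e-03 -1.000e-03  1.087e+00] j6 now -32.2 shift [-0.197  -0.0584  0.0494]
turn [ 1.000e-03  1.000e-03 -2.054e+00] j6 now -32.2 shift [-0.197  -0.0584  0.0494]
```

```bash
python3 -m handwheel '[[0,0,0.145,-0.045,-0.014,0.01,1],[0,0,0.29,-0.09,-0.028,0.02,1],[0,0,0.435,-0.135,-0.042,0.03,1],[0,0,0.58,-0.18,-0.056,0.04,1],[0,0,0.725,-0.197,-0.058,0.049,1]]' >/dev/null; python3 -c "
from h import *
st();c=shot('wrist');cv2.imwrite('pics/w2.png',c['frame'])
for k,z in(('handle_pivot',58),('handle_bar',116)):
  for d in landmark_of('wrist',k)[:2]: print(k,d['score'],d['at'],at_z(c,d['at'],z))
rect(c,'wrist','handle_bar',116)
go([418,-345,250],-54)"
```

```text
t 4.35 tcp [ 418.4 -347.5  249.6] yaw_y -33.44 tilt [-0.     -0.0006] F [0.2 0.6 0.3] w -0.0 g 0.0 j [-45.1  -1.1  94.6  -0.   86.5 -11.7]
handle_pivot 0.92 [347.6, 127.4] [[ 478.43690684 -296.5283482    58.        ]]
handle_bar 0.68 [336.1, 184.3] [[ 448.05913426 -322.07127138  116.        ]]
handle_bar 0.82 ctr [ 460.3 -311.2] size 61 49 long-axis yaw -48.6 px 338.0 169.0
handle_bar 0.6 ctr [ 466.3 -287.7] size 98 85 long-axis yaw 43.7 px 343.0 126.0
handle_bar 0.52 ctr [ 612.  -309.9] size 62 27 long-axis yaw -32.5 px 548.0 17.0
turn [-0.001 -0.001  0.369] j6 now -12.0 shift [-0.0015 -0.0005 -0.0001]
turn [ 1.000e-03 -2.000e-03 -2.773e+00] j6 now -12.0 shift [-0.0015 -0.0005 -0.0001]
```

View pics/w2.png

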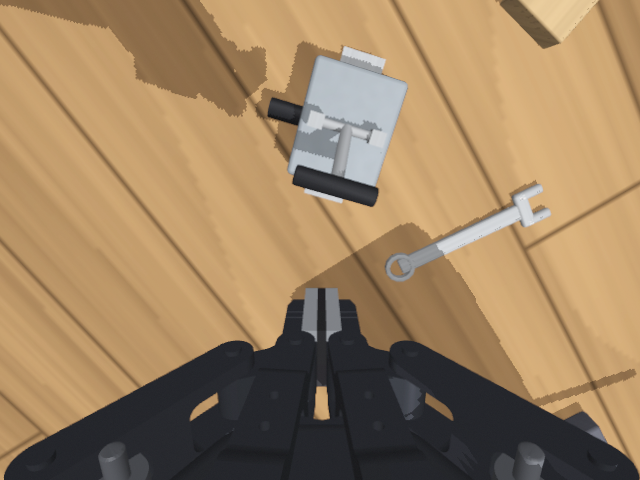

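The picture shows the bar from (297,178) to (376,197) and the pivot at about (347,127). The pivot-to-bar distance comes out as 39.7 mm, as it must be, and the lean direction is about 40° yaw. The closed fingers stand 39 mm behind the bar and in line with it.

```bash
python3 -m handwheel '[[0,0,0.13,0,0,0.03,1],[0,0,0.27,0,0,0.065,1],[0,0,0.27,0,0,0.1,1],[0,0,0.27,0,0,0.133,1],[0,0,0.27,0,0,0.133,1]]' 60 && python3 -m handwheel '[[0,0,0,0.015,0,0,1],[0,0,0,0.03,0,0,1],[0,0,0,0.045,0,0,1],[0,0,0,0.06,0,0,1],[0,0,0,0.07,0,0,1]]'  && python3 -m handwheel '[[0,0,0,0.01,0,0,1],[0,0,0,0.018,0,0,1],[0,0,0,0.018,0,0,1],[0,0,0,0,0,-0.03,1],[0,0,0,-0.02,0,-0.07,1]]'; python3 -c "
from h import *
st();c=shot('scene');cv2.imwrite('pics/s2.png',cv2.resize(c['frame'][170:320,80:280],None,fx=3,fy=3))
for d in landmark_of('scene','handle_bar')[:2]: print(d['score'],d['at'],at_z(c,d['at'],116))
go([510,20,200],-14)"
```

```text
t: 5.05
tool_pos: [416.9, -341.2, 112.8]
tcp_rot: [[0.747, 0.665, -0.006], [0.665, -0.747, 0.006], [-0.0, -0.008, -1.0]]
force: [-1.5, 1.0, -0.6]
gripper_width: -0.2
grasp_force: 0.0
t: 5.55
tool_pos: [472.6, -298.2, 118.2]
tcp_rot: [[0.75, 0.662, 0.001], [0.662, -0.75, -0.001], [0.001, 0.001, -1.0]]
force: [0.6, -1.0, -0.9]
gripper_width: -0.2
grasp_force: 0.0
t: 6.05
tool_pos: [454.2, -311.2, 185.0]
tcp_rot: [[0.75, 0.661, -0.005], [0.661, -0.75, 0.004], [-0.001, -0.006, -1.0]]
force: [0.9, -0.1, 0.5]
gripper_width: -0.1
grasp_force: 0.0
t 6.05 tcp [ 454.2 -311.2  185. ] yaw_y -48.59 tilt [-0.0048  0.004 ] F [ 0.9 -0.1  0.5] w -0.1 g 0.0 j [-39.8   2.6  97.6  -0.   80.1   8.8]
0.63 [190.9, 236.9] [[ 507.70941164 -274.28914813  116.        ]]
turn [ 0.009  0.002 -0.606] j6 now 8.8 shift [ 0.2614 -0.2177 -0.0083]
turn [ 0.003 -0.012  2.535] j6 now 8.8 shift [ 0.2614 -0.2177 -0.0083]
```

View pics/s2.png

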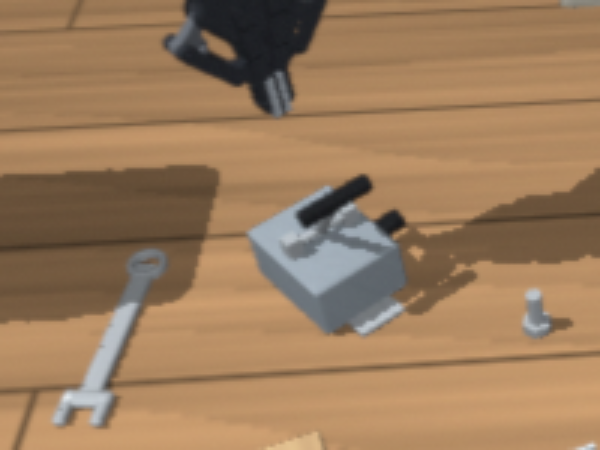

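The bar now lies at about (508,-274), 40 mm to the off side (black bar at crop (335,200)), so the handle is thrown. On to the cover.

```bash
python3 -m handwheel '[[0,0,-0.12,0.035,-0.029,-0.01,0.7],[0,0,-0.24,0.07,-0.058,-0.02,0.3],[0,0,-0.36,0.105,-0.087,-0.025,0.3],[0,0,-0.48,0.14,-0.116,-0.025,0.3],[0,0,-0.606,0.175,-0.145,-0.025,0.3]]' >/dev/null; python3 -c "
from h import *
st();go([510,13,190],-14)"
```

```text
t 6.65 tcp [491.5 -86.4 212.5] yaw_y -13.68 tilt [ 0.0009 -0.0002] F [ 0.   0.1 -0.6] w 59.6 g 0.0 j [-15.9  -7.1 104.1   0.   82.9  -2.2]
turn [ 0.001 -0.     0.006] j6 now -2.2 shift [ 0.101  -0.0056  0.0225]
turn [ 0.000e+00  1.000e-03 -3.136e+00] j6 now -2.2 shift [ 0.101  -0.0056  0.0225]
```

```bash
python3 -m handwheel '[[0,0,0,0.02,0,0.005,0.3],[0,0,0,0.04,0.005,0.01,0.3],[0,0,0,0.055,0.01,0.015,0.3],[0,0,0,0.06,0.012,0.02,0.3],[0,0,0,0.06,0.012,0.022,0.3]]' >/dev/null; python3 -c "
from h import *
st();c=shot('wrist');cv2.imwrite('pics/w3.png',c['frame'])
for d in landmark_of('wrist','cover_grip')[:2]: print(d['score'],d['at'],at_z(c,d['at'],42.5))
rect(c,'wrist','cover_grip',20)
go([526.5,13.7,45],-14)"
```

```text
t 7.15 tcp [517.3 -32.6 189.3] yaw_y -13.89 tilt [-0.0014  0.    ] F [-0.5 -0.8  0.2] w 59.8 g 0.0 j [ -9.3  -2.9 102.7  -0.   80.3   4.6]
0.68 [319.4, 171.0] [[527.210557    11.42232894  42.5       ]]
cover_grip 0.62 ctr [527.8  12.3] size 110 81 long-axis yaw 75.7 px 320.0 162.0
turn [-0.001  0.     0.   ] j6 now 4.6 shift [ 0.0483 -0.0022  0.1449]
turn [-1.000e-03 -1.000e-03 -3.141e+00] j6 now 4.6 shift [ 0.0483 -0.0022  0.1449]
```

View pics/w3.png

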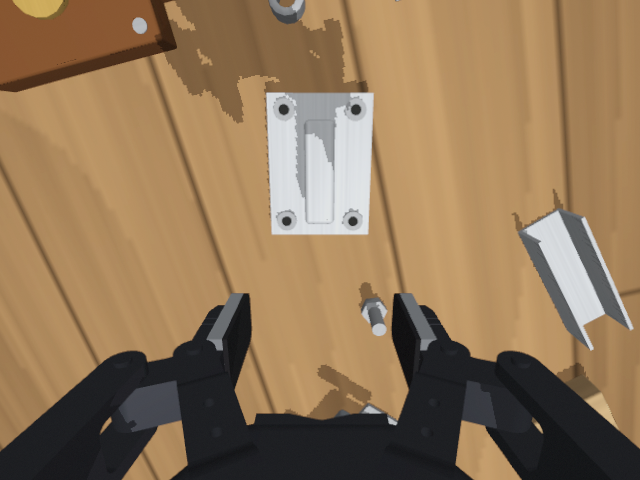

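The cover is at (527.5,12), yaw 76°, with its grip in the middle at (319,172) and the fingers aligned. The bush (288,8) and bolt (375,315) are clear. Descending and gripping.

```bash
python3 -m handwheel '[[0,0,0,0.03,0,0.01,0.3],[0,0,0,0.0457,-0.001,0.045,0.3],[0,0,0,0.0457,-0.001,0.085,0.3],[0,0,0,0.0457,-0.001,0.12,0.3],[0,0,0,0.0457,-0.001,0.142,0.3]]' 80 >/dev/null && python3 -m handwheel '[[0,0,0,0,0,0,0.3],[0,0,0,0,0,0,1],[0,0,0,0,0,0,1],[0,0,0,0,0,0,1],[0,0,0,0,0,0,1]]' 80; python3 -c "
from h import *
st()"
```

```text
t: 8.3
tool_pos: [529.1, 11.5, 50.6]
tcp_rot: [[0.241, 0.971, 0.004], [0.971, -0.241, -0.0], [0.0, 0.004, -1.0]]
force: [-1.2, -1.3, 6.8]
gripper_width: 19.5
grasp_force: 79.6
t 8.3 tcp [529.1  11.5  50.6] yaw_y -13.93 tilt [ 0.0037 -0.0005] F [-1.2 -1.3  6.8] w 19.5 g 79.6 j [ -4.3   7.8 107.2  -0.   64.7   9.6]
```

```bash
python3 -m handwheel '[[0,0,0,0,0,-0.02,1],[0,0,0,0,0,-0.045,1],[0,0,0,0,0,-0.075,1],[0,0,0,0,0,-0.1,1],[0,0,0,0,0,-0.1,1]]' ; python3 -c "
from h import *
st();go([550,310,150],85.1)"
```

```text
t: 8.8
tool_pos: [530.3, 11.6, 152.9]
tcp_rot: [[0.241, 0.971, 0.008], [0.971, -0.241, -0.001], [0.001, 0.008, -1.0]]
force: [0.7, -0.3, -3.0]
gripper_width: 19.1
grasp_force: 79.5
t 8.8 tcp [530.3  11.6 152.9] yaw_y -13.92 tilt [ 0.0081 -0.0006] F [ 0.7 -0.3 -3. ] w 19.1 g 79.5 j [ -4.3   0.4 103.4   0.   75.8   9.6]
turn [ 0.007  0.006 -1.728] j6 now 9.6 shift [ 0.2944 -0.0527  0.0029]
turn [ 0.006 -0.007  1.413] j6 now 9.6 shift [ 0.2944 -0.0527  0.0029]
```

```bash
python3 -m handwheel '[[0,0,-0.14,0.025,-0.005,0,1],[0,0,-0.28,0.05,-0.01,0,1],[0,0,-0.42,0.075,-0.015,0,1],[0,0,-0.56,0.1,-0.02,0,1],[0,0,-0.7,0.125,-0.025,0,1]]' >/dev/null ; python3 -c "
from h import *
st();go([550,310,150],85.1)"
```

```text
t 9.3 tcp [532.2 139.9 146.3] yaw_y 26.51 tilt [-0.0021 -0.0004] F [ 0.9 -0.2 -3.2] w 19.6 g 79.2 j [  9.4   4.3 100.   -0.   75.7 -17.1]
turn [-0.002 -0.002 -1.023] j6 now -17.1 shift [ 0.1443  0.0918 -0.0038]
turn [-2.000e-03  2.000e-03  2.119e+00] j6 now -17.1 shift [ 0.1443  0.0918 -0.0038]
```

```bash
python3 -m handwheel '[[0,0,-0.14,0.025,0.014,0,1],[0,0,-0.28,0.05,0.028,0,1],[0,0,-0.42,0.075,0.042,0,1],[0,0,-0.56,0.1,0.06,0,1],[0,0,-0.7,0.125,0.08,0,1]]' >/dev/null ; python3 -c "
from h import *
st();go([550,310,150],85.1)"
```

```text
t 9.8 tcp [548.8 287.4 146. ] yaw_y 66.62 tilt [-0.0023 -0.0011] F [ 1.1 -0.7 -4.1] w 19.6 g 79.2 j [ 22.9  14.7  88.5  -0.   76.9 -43.7]
turn [-0.002 -0.002 -0.323] j6 now -43.7 shift [ 0.0079  0.0212 -0.004 ]
turn [-3.000e-03  2.000e-03  2.819e+00] j6 now -43.7 shift [ 0.0079  0.0212 -0.004 ]
```

```bash
python3 -m handwheel '[[0,0,-0.14,0.004,0.01,0,1],[0,0,-0.28,0.008,0.021,0,1],[0,0,-0.323,0.008,0.021,0,1],[0,0,-0.323,0.008,0.021,0,1],[0,0,-0.323,0.008,0.021,0,1]]' >/dev/null ; python3 -c "
from h import *
st()
b=np.array(get_obs()['tool_pos'])
for n in('wrist','scene','top'):
  c=shot(n);cv2.imwrite(f'pics/{n}4.png',c['frame'])
  for k,z in(('pin_tip',44),('cover_grip',b[2]-8),('jig',0)):
    for d in landmark_of(n,k)[:3]: print(n,k,round(d['score'],2),np.round(d['at']),at_z(c,d['at'],z)[0].round(1))
  rect(c,n,'cover_grip',b[2]-30)
  rect(c,n,'jig',30)
w=cv2.imread('pics/wrist4.png');s=cv2.resize(cv2.imread('pics/scene4.png')[150:330,380:560],(480,480))
cv2.imwrite('pics/cmp4.png',cv2.resize(np.hstack([w,s]),None,fx=.71,fy=.71))
"
```

```text
t 10.3 tcp [550.3 308.6 146.6] yaw_y 84.7 tilt [-0.0018 -0.001 ] F [ 0.3 -0.6 -4.7] w 19.1 g 79.6 j [ 24.6  16.3  86.5  -0.   77.3 -60.1]
wrist cover_grip 0.92 [321. 325.] [550.7 308.9 138.6]
wrist jig 0.66 [590. 192.] [539.9 511.4   0. ]
wrist jig 0.34 [320. 325.] [631.2 300.7   0. ]
cover_grip 0.74 ctr [555.3 308.7] size 124 80 long-axis yaw -5.2 px 321.0 265.0
jig 0.91 ctr [433.  180.9] size 111 81 long-axis yaw 83.8 px 91.0 58.0
jig 0.9 ctr [536.8 482.7] size 183 79 long-axis yaw 9.0 px 585.0 187.0
jig 0.56 ctr [480.  315.8] size 99 48 long-axis yaw 84.2 px 322.0 143.0
scene pin_tip 0.77 [522. 248.] [535.5 508.5  44. ]
scene pin_tip 0.75 [374. 212.] [375.5 172.9  44. ]
scene pin_tip 0.55 [440. 258.] [553.8 299.5  44. ]
scene cover_grip 0.57 [453. 229.] [556.2 307.5 138.6]
scene jig 0.98 [520. 258.] [531.  518.9   0. ]
scene jig 0.97 [374. 224.] [371.2 179.6  -0. ]
scene jig 0.96 [441. 272.] [559.9 307.9   0. ]
cover_grip 0.67 ctr [553.7 302.8] size 143 91 long-axis yaw -3.9 px 449.0 240.0
jig 0.75 ctr [401.  168.9] size 201 109 long-axis yaw -2.8 px 374.0 222.0
jig 0.65 ctr [ 419.7 -301.2] size 87 38 long-axis yaw -44.3 px 190.0 238.0
jig 0.61 ctr [562.  503.1] size 198 120 long-axis yaw 3.2 px 522.0 260.0
jig 0.59 ctr [576.4 299.6] size 200 109 long-axis yaw -3.3 px 441.0 273.0
top pin_tip 0.91 [199. 218.] [553.7 310.3  44. ]
top pin_tip 0.88 [249. 294.] [371.1 176.2  44. ]
top pin_tip 0.81 [118. 220.] [542.4 515.7  44. ]
top cover_grip 0.71 [189. 213.] [549.8 306.7 138.6]
top jig 0.89 [204. 220.] [553.8 309.1   0. ]
top jig 0.86 [256. 292.] [375.  166.3   0. ]
top jig 0.8 [129. 224.] [538.6 504.1   0. ]
cover_grip 0.74 ctr [549.2 296. ] size 113 66 long-axis yaw -4.3 px 200.0 214.0
jig 0.97 ctr [371.6 173.6] size 197 103 long-axis yaw -0.6 px 251.0 294.0
jig 0.72 ctr [550.5 282.8] size 193 65 long-axis yaw -2.3 px 213.0 219.0
jig 0.7 ctr [512.8 480.3] size 136 73 long-axis yaw 20.0 px 130.0 231.0
```

View pics/cmp4.png

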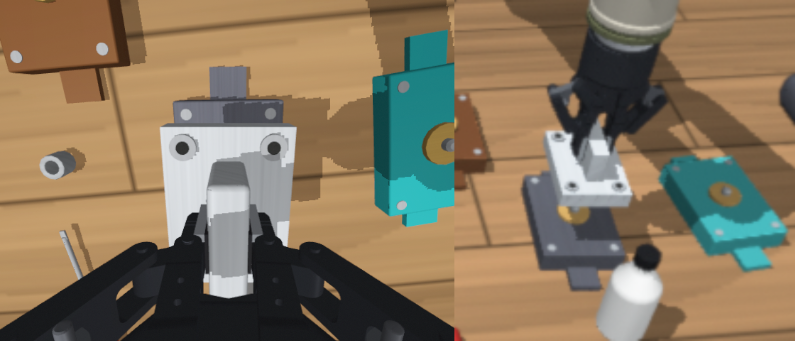

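The cover (321,325 in the wrist view) is over the grey jig and aligned; its grip is at (550.7,309) against a pin estimate of (551,309.5). Descending to just above the tip, then feeling.

```bash
python3 -m handwheel '[[0,0,0,0,0,0.02,1],[0,0,0,0,0,0.035,1],[0,0,0,0,0,0.045,1],[0,0,0,0,0,0.048,1],[0,0,0,0,0,0.049,1]]' | grep -A0 -E 'pos|force' && python3 -m handwheel '[[0,0,0,0,0,0.002,1],[0,0,0,0,0,0.004,1],[0,0,0,0,0,0.006,1],[0,0,0,0,0,0.008,1],[0,0,0,0,0,0.008,1]]' ; python3 -c "
from h import *
st()"
```

```text
tool_pos: [550.6, 308.9, 98.6]
--
force: [-0.4, 0.1, -4.3]
--
grasp_force: 79.7
t: 12.2
tool_pos: [551.3, 309.0, 91.2]
tcp_rot: [[-0.996, 0.091, 0.001], [0.091, 0.996, 0.0], [-0.001, 0.0, -1.0]]
force: [0.6, 0.4, -4.3]
gripper_width: 18.9
grasp_force: 79.7
t 12.2 tcp [551.3 309.   91.2] yaw_y 84.79 tilt [0.0006 0.0001] F [ 0.6  0.4 -4.3] w 18.9 g 79.7 j [ 24.6  19.5  88.7  -0.   71.7 -60.2]
```

```bash
python3 -m handwheel '[[0,0,0,0,0,0.001,1],[0,0,0,0,0,0.002,1],[0,0,0,0,0,0.003,1],[0,0,0,0,0,0.004,1],[0,0,0,0,0,0.004,1]]' | grep -E 'pos|force' && python3 -m handwheel '[[0,0,0,0,0,0.001,1],[0,0,0,0,0,0.002,1],[0,0,0,0,0,0.002,1],[0,0,0,0,0,0.002,1],[0,0,0,0,0,0.002,1]]' ; python3 -c "
from h import *
st();print(get_obs()['wrist_torque'])"
```

```text
tool_pos: [551.3, 309.1, 87.3]
force: [2.8, 0.3, -3.4]
grasp_force: 79.7
t: 13.2
tool_pos: [551.4, 309.1, 85.8]
tcp_rot: [[-0.996, 0.091, 0.001], [0.091, 0.996, 0.0], [-0.001, 0.0, -1.0]]
force: [1.7, -1.2, 2.9]
gripper_width: 19.1
grasp_force: 80.6
t 13.2 tcp [551.4 309.1  85.8] yaw_y 84.8 tilt [0.0009 0.0002] F [ 1.7 -1.2  2.9] w 19.1 g 80.6 j [ 24.6  19.9  88.9  -0.   71.2 -60.2]
[-0.30184086 -0.23855581  0.01005692]
```

Contact begins at bore height ≈36 mm with about 6–7 N, which is the pad, so the pin is in the bore. Pressing home.

```bash
python3 -m handwheel '[[0,0,0,0,0,0.001,1],[0,0,0,0,0,0.002,1],[0,0,0,0,0,0.003,1],[0,0,0,0,0,0.004,1],[0,0,0,0,0,0.004,1]]' 100| grep -E 'pos|force' && python3 -m handwheel '[[0,0,0,0,0,0.001,1],[0,0,0,0,0,0.002,1],[0,0,0,0,0,0.003,1],[0,0,0,0,0,0.003,1],[0,0,0,0,0,0.003,1]]' 100; python3 -c "
from h import *
st();print(get_obs()['wrist_torque'])"
```

```text
tool_pos: [551.4, 309.1, 81.9]
force: [0.6, -1.2, 7.6]
grasp_force: 98.5
t: 14.2
tool_pos: [551.5, 309.1, 80.7]
tcp_rot: [[-0.996, 0.091, 0.001], [0.091, 0.996, 0.0], [-0.001, 0.0, -1.0]]
force: [-6.6, -6.3, 20.9]
gripper_width: 18.8
grasp_force: 100.4
t 14.2 tcp [551.5 309.1  80.7] yaw_y 84.8 tilt [0.0011 0.0002] F [-6.6 -6.3 20.9] w 18.8 g 100.4 j [ 24.6  20.3  89.   -0.   70.7 -60.2]
[-0.87202099  1.09588036  0.02187943]
```

```bash
python3 -m handwheel '[[0,0,0,0,0,0.001,1],[0,0,0,0,0,0.001,1],[0,0,0,0,0,0.001,1],[0,0,0,0,0,0.001,1],[0,0,0,0,0,0.001,1]]' 100 | grep -E 'pos|force'; python3 -c "
from h import *
st();c=shot('scene');cv2.imwrite('pics/s5.png',cv2.resize(c['frame'][170:330,110:560],None,fx=1.77,fy=1.77))
for d in landmark_of('scene','handle_bar')[:1]: print(d['at'])"
```

```text
tool_pos: [551.5, 309.1, 80.6]
force: [-10.5, -8.5, 26.6]
grasp_force: 101.7
t 14.7 tcp [551.5 309.1  80.6] yaw_y 84.8 tilt [0.0011 0.0002] F [-10.5  -8.5  26.6] w 18.9 g 101.7 j [ 24.6  20.3  89.   -0.   70.6 -60.2]
[189.7, 234.1]
```

View pics/s5.png

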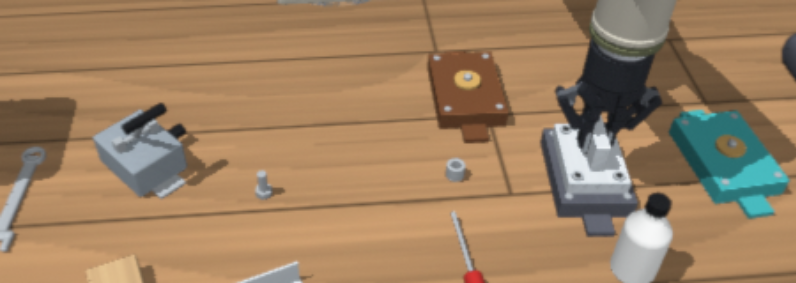

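The cover sits flat and centred on the grey jig at (590,165), bottomed out at 80.6 mm with the force rising. The handle is off and the bystanders have not moved, so I'm handing in.

```bash
python3 -c "
from plant import *
print(job_done())"
```

```text
the job is handed in; nothing more can be done
None
```

I handed the job in at about 15 s: the isolator handle is off, the cover is on the grey jig's pin and pressed fully home, and it is still gripped and held down. The hand-in gave no verdict, so whether it passed is not confirmed.

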